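# Clip the drive gear back onto its spindle

## Robot

A 7-joint arm with a two-finger parallel gripper is mounted at the origin on the work surface. World frame = base frame: x ahead of the robot, y to its left, z up, the work surface at z = 0. Lengths are in mm, angles in rad, forces in N, time in s.
With the tool pointing down it reaches from about 400 to 875 mm from the base axis. Payload 4.4 kg.
Tool frame: the origin (TCP) lies at the very end of the fingers, on their centre line; the grasp point (between the pads) lies 19 mm behind it; y points along the fingers, z is the direction in which the jaws open and shut, and the axes are right-handed (so a half turn about y gives the same grasp; the last joint's range is limited). The gripper opens to 85 mm and grips with 20 to 120 N. Pads are 22 mm wide; open, the fingers measure 114 mm over their backs; the gripper's body (76 mm by 85 mm) begins 54 mm behind the grasp point. The pads swing forward as they close: fully open they stand 13 mm farther back than shut.
Start: joints at [1.254, 0.628, 0.038, 1.517, -0.027, 0.996, -0.02], TCP at [161.344, -629.671, 231.313] pointing down, gripper open.
Joint ranges: [-3.06, 3.06], [-0.37, 2.12], [-1.25, 1.32], [0.18, 2.47], [-1.1, 4.24], [0.23, 1.98], [-2.94, 2.94]. Speed limits (rad/s): [2.57, 2.57, 3.14, 3.14, 3.14, 3.14, 3.14].

## Interface

Orientations are given as [roll, pitch, yaw] about the fixed x, y, z axes, in that order (R = Rz(yaw) Ry(pitch) Rx(roll)).
In Python, from cell import * gives the robot as it stands.
- The arm moves only by the tool apply_moves, never from a script. Its argument "targets" is a list of rows, each a list of 6 numbers: the shift along the tool's x, y, z in units of 40 mm (1.0 is 40 mm), then the turn, a rotation vector about the tool's x, y, z in units of 8 degrees (1.0 is 8 degrees). A call has 1 to 12 rows; each row shifts and turns the commanded pose from where the row before left it, along the tool's axes as they then stand; what a row does not reach is not made up. A row lasts 1/8 s, in which the tool goes at most 62.5 mm and 10.7 degrees, less where a joint would pass 70% of its speed; a pose out of reach is approached as far as the arm can. A call is refused whole if a number of a shift passes 1 or a number of a turn 1, either way. A call with a gripper value outside its range is refused whole. "jaw" is the gripper command: -1 is shut, 1 is fully open, values between are in proportion, set as the call begins (left out, the last holds). The fingers move at their own pace and stop on an object; the grip force is fixed at half the most. Time passes only in rows, so rows that do not move let the fingers close. It gives the time, the measured TCP pose, the force and the opening at its end, in the units of the state.
- read_state(): the state, without advancing time (a new reading comes with each control period).
- get_image(name): name is "scene" or "top" or "wrist"; returns the picture (420x560x3 uint8, red, green, blue); there is no depth.
- calibration(name): a dict with "fx", "fy", "cx", "cy" (pixels), "world_from_camera" (4x4, takes a point from camera to world coordinates). Camera axes: x right, y down, z forward; pixel columns grow to the right and rows downward; lengths in mm; the calibration is good to about 2 mm. A picture is of the moment at which its call begins: read the wrist's pose just before it. calibration takes no time and is no camera call; for the wrist camera it gives the pose at the moment of the call.
- finish_job(): hands the job in, once; it reports no verdict.
The state is a dict: "clock": time; "qpos": joint angles; "qd": joint speeds; "tau": joint torques, N m; "eef_pos": TCP position; "tool_rot": TCP orientation; "force": force on the tool from outside, world axes, zero at the start; "torque": the same for the moment, N m; "width": finger opening in mm.
Only numpy, scipy, OpenCV 4.12 (cv2) and the standard library are available. Lean on these libraries where they do the work, as an engineer would, in place of code of your own. Each camera call takes 0.05 s, during which the arm holds its last target. There are 200 camera calls.

## Task

The press is being put back together after cleaning. Pick up the open steel retaining clip by its upright tab, lay it flat on the drive gear and push it gently sideways into the spindle's groove until it snaps fully home, without forcing it hard against the gear or spindle. Let go of it, and leave everything else where it is.

Things in the scene. Friction and masses are not known exactly. Their poses are not given: they have to be found in the camera images.
- tab (a point): Centre of the upright gripping tab of the loose steel clip, a U-shaped plate 5 mm thick lying flat, tab up, about 75 g. Tab: plain block 18 mm long (clip x), 10 mm wide (clip y), from the plate to 39 mm above the clip's underside; this point is 22 mm above the underside. Axes are the clip's own: x from the tab towards the mouth (the way it is pushed), z up. At its foot the plate is 20 mm wide.
- bore (a point): Centre of the clip's bore, on its underside, axes as the tab's: 36 mm ahead of the tab's centre along clip x, 22 mm below it. It lies on the spindle's axis when seated. The plate reaches 47 mm behind it, the jaws 11 mm ahead; 30 mm wide over the jaws.
- mouth (a point): Mid-point between the round noses of the clip's two sprung jaws, 7.5 mm ahead of the bore on the underside. The noses stand 10.6 mm apart and must spread over the 16 mm core: they touch it some 15 mm before home, the push peaks near 10 N (6 to 14 N), then about 7 mm before home they pass it, resistance drops and the clip snaps on; its flat back stops on the core.
- axis (a point): Mark on the upright spindle's axis 48 mm above the table, z up; it belongs to the fixed base. The spindle and its steel gear (90 mm across) together sit 0 to 22 mm higher than the mark (stiff end float, not measured): the gear's flat upper face lies 0 to 22 mm above this point and must be found by feel. The clip can go in from any side.
- groove (a point): Mark on the same axis, on the fixed base, 11 mm above the other: middle of the range where the gear's face may be. The groove begins at the gear's face: core 16 mm across, 7 mm high, so a clip flat on the gear slides into it. Above it is the spindle's head, 28 mm across, 23 mm thick, top 30 mm above the gear's face.
- base: The square grey cast block that carries the spindle and gear, 130 x 130 x 30 mm, fixed to the table. Origin at the middle of its underside, below the spindle's axis; z up.
- washer: Bystander, loose: flat closed steel washer, 40 mm across. Origin at its underside.
- nut: Bystander, loose: stepped steel collar, 30 mm across and 24 mm high. Origin at its underside.
- roller: Bystander, loose: upright aluminium roller, 28 mm across and 60 mm high. Origin at its underside.
- cup: Bystander, loose: glass cup, 74 mm across, 100 mm high. Origin at its underside.
- sauce: Bystander, loose: clear bottle, 60 mm across, 170 mm high. Origin at its underside.
- bowl: Bystander, loose: white bowl, 110 mm across, 50 mm high. Origin at its underside.
- wrench: Bystander, loose: steel wrench lying flat. Origin at its underside.
- brush: Bystander, loose: hand brush lying flat. Origin at its underside.
Not all that is in view belongs to the job. What is shaped like the base but purple or red is not meant.

How it is judged:
By the outcome, as a careful person would: the job done as asked, in the order asked, and still so for the second after the job is handed in, with the robot touching nothing.
It also fails if it takes over 58 s, if anything falls off the work surface, if the arm or the gripper's body presses on something with over 40 N, if the wrist force passes 120 N, or if a joint passes its speed limit or range.

## Working session

There is one attempt and no reset: what is moved stays moved. The work goes in short steps, Python scripts to look and compute and a tool call to move; the robot and the scene stay as the last step left them, time stands still between calls to the robot, and variables do not carry over. Pictures are saved under pics/ and viewed, about 8 in all and at most 12, crops included, and the job is handed in when it is done.

Besides the shell and the picture viewer there is one more tool, called after ">>>" as a command line: name --pt "numbers of a row" for each row, then --argument value for the rest. apply_moves: Moves the arm, as the interface text tells. Its arguments: {"type":"object","properties":{"targets":{"type":"array"},"jaw":{"type":"number"}},"required":["targets"]}

```bash
mkdir -p pics; ls; python3 - <<'E'
from cell import *
import cv2,numpy as np
s=read_state();print({k:np.round(v,3).tolist() for k,v in s.items()})
for n in("scene","top"):
    im=get_image(n);cv2.imwrite(f"pics/{n}0.png",im[:,:,::-1]);c=calibration(n);print(n,c["fx"],c["cx"],c["cy"],np.round(c["world_from_camera"],3).tolist())
a=cv2.imread("pics/scene0.png");b=cv2.imread("pics/top0.png")
E
```

```text
pics
{'clock': 0.0, 'qpos': [1.254, 0.629, 0.038, 1.518, -0.027, 0.996, -0.02], 'qd': [-0.001, 0.001, 0.0, 0.001, -0.0, -0.001, 0.0], 'tau': [-0.0, -56.341, 1.227, -19.345, 0.011, 0.01, -0.0], 'eef_pos': [161.185, -629.078, 230.38], 'tool_rot': [-1.573, -0.0, -2.891], 'force': [-0.215, -0.446, -0.01], 'torque': [-0.005, -0.019, -0.008], 'width': 85.623}
scene 417.2742614430097 273.92048513533217 210.6695253103654 [[0.065, 0.549, -0.833, 1523.752], [0.998, -0.016, 0.067, -68.66], [0.023, -0.835, -0.549, 724.56], [0.0, 0.0, 0.0, 1.0]]
top 392.3395226010761 279.12494133924713 212.91973213398097 [[0.008, -0.995, 0.097, 450.113], [-1.0, -0.01, -0.013, 25.897], [0.014, -0.097, -0.995, 1050.192], [0.0, 0.0, 0.0, 1.0]]
```

View pics/top0.png

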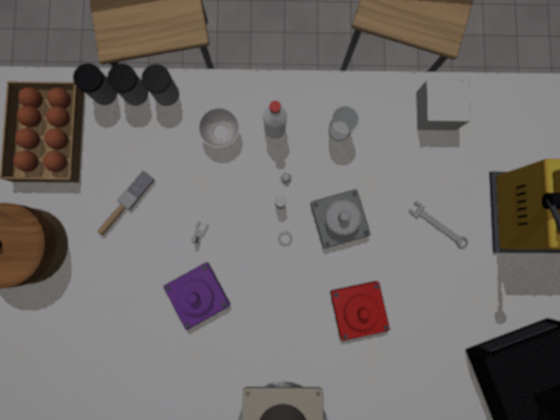

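View pics/scene0.png

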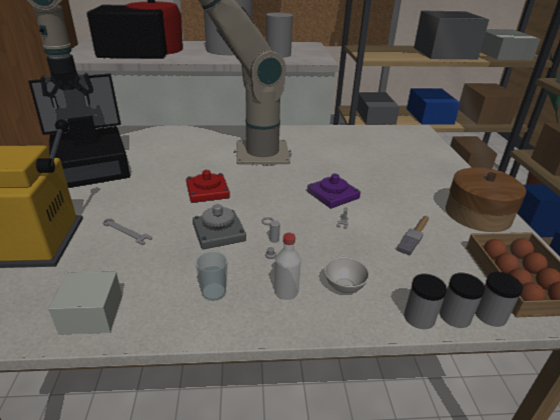

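The top view shows the clip near (200,233), the grey base near (340,219), a purple decoy at (197,296) and a red one at (360,310). I'll measure both and zoom in.

```bash
cat > h.py <<'E'
from cell import *
import cv2,numpy as np
from scipy.spatial.transform import Rotation as R
def ray(c,px):
    T=np.array(c["world_from_camera"]);d=T[:3,:3]@np.array([(px[0]-c["cx"])/c["fx"],(px[1]-c["cy"])/c["fy"],1]);return T[:3,3],d
def onz(c,px,z):
    o,d=ray(c,px);return o+d*(z-o[2])/d[2]
def proj(c,p):
    q=np.linalg.inv(c["world_from_camera"])@np.r_[p,1];return np.array([c["fx"]*q[0]/q[2]+c["cx"],c["fy"]*q[1]/q[2]+c["cy"]])
E
python3 - <<'E'
from h import *
t=calibration("top");s=calibration("scene")
for n,p,z in [("clip",(200,233),5),("base",(340,219),40),("purple",(197,296),40),("nut",(286,178),24),("roller",(281,202),60),("washer",(285,239),3)]:
    w=onz(t,p,z);print(n,w.round(),"scene px",proj(s,w).round())
a=cv2.imread("pics/top0.png");b=cv2.imread("pics/scene0.png")
c1=cv2.resize(a[205:261,170:230],None,fx=6.5,fy=6.5,interpolation=cv2.INTER_CUBIC)
c2=cv2.resize(a[185:251,305:375],None,fx=5.5,fy=5.5,interpolation=cv2.INTER_CUBIC)
h=360
print(c1.shape,c2.shape)
cv2.imwrite("pics/c.png",np.hstack([c1[:360],c2[:360]]))
E
```

```text
clip [497. 222.   5.] scene px [342. 221.]
base [ 535. -145.   40.] scene px [219. 221.]
purple [336. 218.  40.] scene px [332. 185.]
nut [644.  -5.  24.] scene px [270. 248.]
roller [575.   8.  60.] scene px [274. 222.]
washer [483.  -4.   3.] scene px [267. 220.]
(364, 390, 3) (363, 385, 3)
```

View pics/c.png

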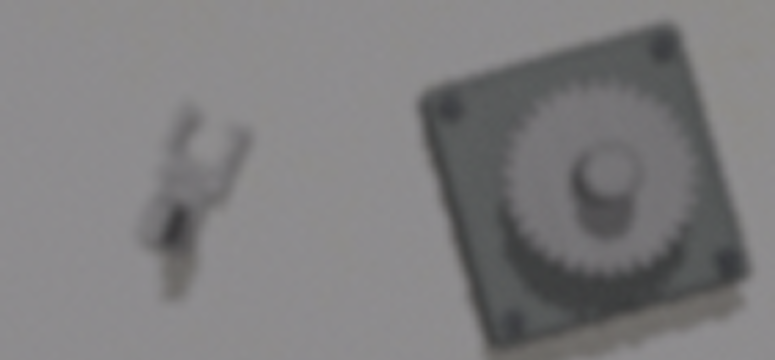

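```bash
python3 - <<'E'
from h import *
t=calibration("top");s=calibration("scene")
for p in [(161,-629,231),(161,-629,300),(136,-532,231),(382,-382,231)]: print(p,proj(s,p).round(),proj(t,p).round())
print("base",onz(t,(340.3,218.8),30).round(1))
print("mouth",onz(t,(203.4,223),5).round(1),"tabtop",onz(t,(195,239.6),39).round(1))
b=cv2.imread("pics/scene0.png")
c1=cv2.resize(b[0:280,0:150],None,fx=2,fy=2,interpolation=cv2.INTER_CUBIC)
w=get_image("wrist")[:,:,::-1];w=cv2.resize(w,(480,360))
o=np.zeros((560,780,3),np.uint8);o[:,:300]=c1;o[:360,300:]=w;cv2.imwrite("pics/d.png",o)
E
```

```text
(161, -629, 231) [ 73. 111.] [595. 397.]
(161, -629, 300) [68. 90.] [625. 411.]
(136, -532, 231) [105. 108.] [548. 410.]
(382, -382, 231) [136. 138.] [470. 286.]
base [ 535.9 -147.7   30. ]
mouth [523.3 213.5   5. ] tabtop [478.1 227.7  39. ]
```

View pics/d.png

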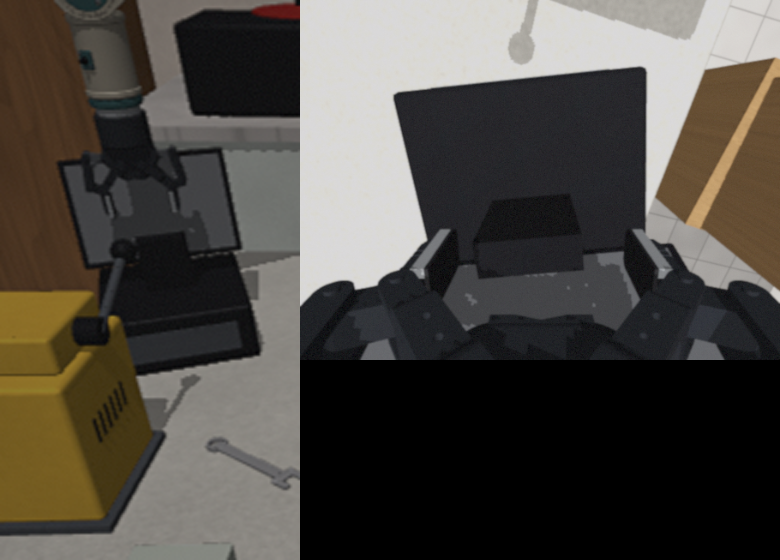

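The gripper stands in front of a tilted panel, clear of it. I'll raise it, draw in, and swing round on an arc toward the clip.

>>> apply_moves --pt "0 -1 0 0 0 0" --pt "0 -1 0 0 0 0" --pt "-1 0 -0.43 0 -0.47 0" --pt "-1 0 -0.43 0 -0.48 0" --pt "-1 0 -0.43 0 -0.49 0" --pt "-1 0 -0.43 0 -0.5 0" --pt "-1 0 -0.43 0 -0.51 0" --pt "-1 0 -0.43 0 -0.52 0" --pt "-1 0 0 0 -0.53 0" --pt "-1 0 0 0 -0.53 0" --pt "-1 0 0 0 -0.53 0" --pt "-1 0 0 0 -0.53 0" --jaw 0.2

```text
clock: 1.65
eef_pos: [451.8, -326.2, 311.1]
tool_rot: [-1.571, 0.0, -2.178]
force: [0.7, 0.2, 1.0]
width: 51.0
```

>>> apply_moves --pt "-1 0 0 0 -0.53 0" --pt "-1 0 0 0 -0.53 0" --pt "-1 0 0 0 -0.53 0" --pt "-1 0 0 0 -0.53 0" --pt "-1 0 0 0 -0.53 0" --pt "-1 0 0 0 -0.53 0" --pt "-1 0 0 0 -0.53 0" --pt "-1 0 0 0 -0.53 0" --pt "-1 0 0 0 -0.53 0" --pt "-1 0 0 0 -0.53 0" --pt "-1 0 0 0 -0.53 0" --pt "-1 0 0 0 -0.53 0"

```text
clock: 3.15
eef_pos: [544.1, 128.9, 311.0]
tool_rot: [-1.571, -0.0, -1.29]
force: [-0.0, -0.2, -0.6]
width: 51.0
```

>>> apply_moves --pt "0 0.5 0 0 -1 0" --pt "0 0.5 0 0 -1 0" --pt "0 0.5 0 0 -1 0" --pt "0 0.5 0 0 -1 0" --pt "0 0.5 0 0 -1 0" --pt "0 0.5 0 0 -1 0" --pt "0 0 0 0 0 0"

```text
clock: 4.03
eef_pos: [543.3, 127.0, 189.8]
tool_rot: [-1.573, 0.003, -0.456]
force: [-0.2, 0.5, -0.0]
width: 51.4
```

```bash
python3 - <<'E'
from h import *
s=read_state();c=calibration("wrist");p=np.array(s["eef_pos"]);Rt=R.from_euler("xyz",s["tool_rot"]).as_matrix()
print(p,s["tool_rot"],s["qpos"]);T=np.array(c["world_from_camera"])
print("cam in tool",(Rt.T@(T[:3,3]-p)).round(1),(Rt.T@T[:3,:3]).round(3).tolist())
print("tcp px",proj(c,p),"tab px",proj(c,(480,229,22)))
print("center at z0 in tool",(Rt.T@(onz(c,(280,210),0)-p)).round(1))
E
```

```text
[543.27186054 127.04766255 189.80026228] [-1.57300635  0.00299834 -0.4559309 ] [ 0.14346512  0.62505377 -0.66188657  1.80725857  0.48374236  0.88112388
  0.3708405 ]
cam in tool [ -72.1 -141.6    1.4] [[0.0, 0.958, 0.286], [0.001, -0.286, 0.958], [1.0, 0.0, -0.001]]
tcp px [278.44115813 271.35104758] tab px [352.80736857  78.65229986]
center at z0 in tool [ 2.540e+01  1.897e+02 -1.000e-01]
```

>>> apply_moves --pt "-0.5 0 0.5 0 0 0" --pt "-0.5 0 0.5 0 0 0" --pt "-0.5 0 0.5 0 0 0" --pt "0 0 0 0 0 0"

```text
clock: 4.53
eef_pos: [516.2, 211.1, 192.6]
tool_rot: [-1.568, -0.0, -0.452]
force: [0.3, -0.6, -0.9]
width: 50.9
```

```bash
python3 - <<'E'
from h import *
import json
s=read_state();c=calibration("wrist");im=get_image("wrist")[:,:,::-1];cv2.imwrite("pics/w1.png",im)
json.dump({"c":{k:np.array(v).tolist() for k,v in c.items()},"p":list(s["eef_pos"]),"r":list(s["tool_rot"])},open("w1.json","w"))
print(s["eef_pos"],s["force"])
E
```

```text
[516.20949605 211.1122299  192.63355382] [ 0.27442526 -0.61854155 -0.87975916]
```

View pics/w1.png

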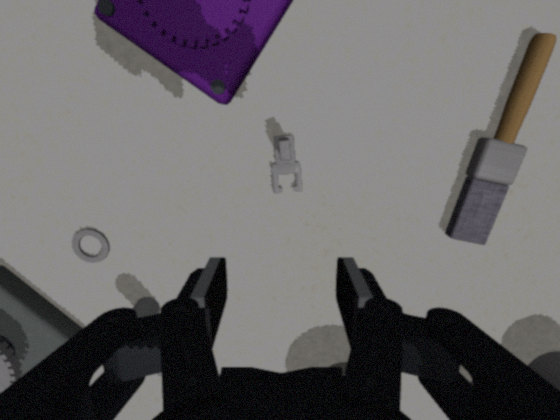

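Clip near the image centre: tab about (285,140), jaw noses about (277,189) and (298,188), mouth pointing down-image (tool +x). I'll zoom in for exact pixels.

```bash
python3 - <<'E'
from h import *
a=cv2.imread("pics/w1.png")[125:197,260:312]
c=cv2.resize(a,None,fx=8,fy=8,interpolation=cv2.INTER_CUBIC)
c=cv2.convertScaleAbs(c,alpha=1.6,beta=-60)
for i in range(0,52,10): cv2.putText(c,str(260+i),(i*8,10),0,.4,(0,0,255));cv2.line(c,(i*8,12),(i*8,575),(0,0,120),1)
for i in range(0,72,10): cv2.putText(c,str(125+i),(0,i*8+10),0,.4,(255,0,0));cv2.line(c,(0,i*8),(415,i*8),(120,0,0),1)
cv2.imwrite("pics/w1c.png",c)
E
```

```text
(no output)
```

View pics/w1c.png

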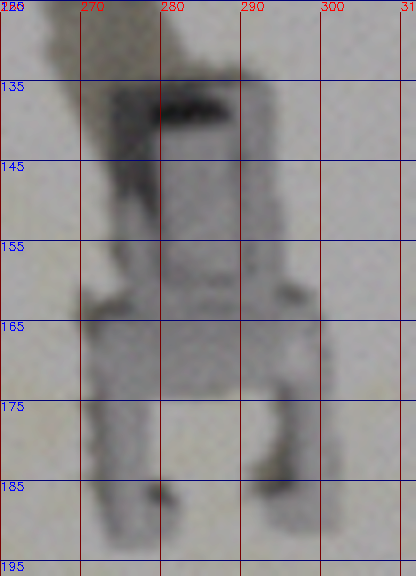

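```bash
cat > m.py <<'E'
from h import *
import json
d=json.load(open("w1.json"));c=d["c"];p=np.array(d["p"]);Rt=R.from_euler("xyz",d["r"]).as_matrix()
A=onz(c,(283.5,134.2),5);B=onz(c,(287.3,191.8),5);t=onz(c,(285,150.5),39)
v=B-A;print("len",np.linalg.norm(v),"yaw",np.degrees(np.arctan2(v[1],v[0])),"tool yaw",np.degrees(d["r"][2]))
u=v/np.linalg.norm(v);print("tab from rear",A+11*u,"from front",B-47*u,"from top",t)
print("width",np.linalg.norm(onz(c,(270.5,170),5)-onz(c,(301.5,170),5)))
tab=(A+11*u+B-47*u)/2;tab=(tab+t)/2
print("tab",tab,"delta tool units",(Rt.T@(tab-p)/40).round(3))
E
python3 m.py
```

```text
len 57.89036221571182 yaw -21.92858050032458 tool yaw -25.910896861413455
tab from rear [481.05385377 233.41769111   5.        ] from front [480.95214827 233.45863541   5.        ] from top [482.18895861 233.19648858  39.        ]
width 31.259129769320534
tab [481.59597981 233.31732592  22.        ] delta tool units [-1.022  4.266  0.11 ]
```

The measured length is 57.9 mm against 58, so the pose is good. I'll align and descend.

>>> apply_moves --pt "-0.5 0.6 0.05 0 -0.5 0" --pt "-0.5 0.9 0.09 0 0 0" --pt "0 0.9 0 0 0 0" --pt "0 0.9 0 0 0 0" --pt "0 0 0 0 0 0" --pt "0 0 0 0 0 0"

```text
clock: 5.32
eef_pos: [483.6, 229.3, 60.4]
tool_rot: [-1.57, -0.001, -0.386]
force: [0.3, -0.1, 0.2]
width: 51.2
```

```bash
cat >> m.py <<'E'
s=read_state();p=np.array(s["eef_pos"]);Rt=R.from_euler("xyz",s["tool_rot"]).as_matrix()
print("NOW",p,np.degrees(s["tool_rot"]),"delta mm to tab (tool)",(Rt.T@(tab-p)).round(1),s["force"],s["width"])
E
python3 m.py|tail -1
```

```text
NOW [483.61202812 229.30751351  60.44924384] [-8.99413861e+01 -7.50389738e-02 -2.21230091e+01] delta mm to tab (tool) [-3.4 38.4  2.9] [ 0.27272747 -0.08083327  0.16974044] 51.19922037377148
```

>>> apply_moves --pt "-0.08 0.4 0.07 0 0 0" --pt "0 0.4 0 0 0 0" --pt "0 0.3 0 0 0 0" --pt "0 0.17 0 0 0 0" --pt "0 0 0 0 0 0" --jaw 0.1

```text
clock: 5.95
eef_pos: [480.2, 233.1, 7.9]
tool_rot: [-1.572, 0.001, -0.384]
force: [-0.5, 0.6, -0.2]
width: 47.2
```

>>> apply_moves --pt "0 0 0 0 0 0" --pt "0 0 0 0 0 0" --pt "0 0 0 0 0 0" --pt "0 0 0 0 0 0" --pt "0 0 0 0 0 0" --pt "0 0 0 0 0 0" --jaw -1

```text
clock: 6.7
eef_pos: [481.0, 233.4, 9.0]
tool_rot: [-1.57, -0.001, -0.385]
force: [-0.1, -0.9, 6.3]
width: 9.0
```

>>> apply_moves --pt "0 -0.1 0 0 0 0" --pt "0 -0.4 0 0 0 0" --pt "0 -0.9 0 0 0 0" --pt "0 -1 0 0 0 0" --pt "0 -1 0 0 0 0" --pt "0.3 -0.9 -0.4 0 0 0" --pt "0.6 -0.5 -0.8 0 0 0"

```text
clock: 7.58
eef_pos: [496.1, 177.0, 203.6]
tool_rot: [-1.567, -0.002, -0.38]
force: [0.4, -0.7, -1.6]
width: 9.1
```

>>> apply_moves --pt "0.6 0 -0.85 0 0 0" --pt "0.6 0 -0.85 0 0 0" --pt "0.6 0 -0.85 0 0 0" --pt "0.6 0 -0.85 0 0 0" --pt "0.6 0 -0.85 0 0 0" --pt "0.6 0 -0.85 0 0 0" --pt "0.6 0 -0.85 0 0 0" --pt "0.6 0 -0.85 0 0 0" --pt "0.3 0 -0.4 0 0 0" --pt "0 0 0 0 0 0" --pt "0 0 0 0 0 0"

```text
clock: 8.95
eef_pos: [576.8, -165.6, 200.9]
tool_rot: [-1.569, 0.001, -0.382]
force: [0.7, 0.7, -0.3]
width: 9.0
```

```bash
python3 - <<'E'
from h import *
import json
s=read_state();c=calibration("wrist");im=get_image("wrist")[:,:,::-1];cv2.imwrite("pics/w2.png",im)
json.dump({"c":{k:np.array(v).tolist() for k,v in c.items()},"p":list(s["eef_pos"]),"r":list(s["tool_rot"])},open("w2.json","w"))
print(s["eef_pos"],s["force"],s["width"],s["qpos"],np.degrees(s["tool_rot"]))
E
```

```text
[ 576.83068271 -165.6172459   200.86880554] [ 0.72097136  0.74755793 -0.29962123] 9.036195180814255 [ 0.65982583  0.67791108 -0.70575466  1.68201749  0.51163879  0.97504042
  0.95770448] [-8.99117294e+01  3.82164672e-02 -2.18656640e+01]
```

View pics/w2.png

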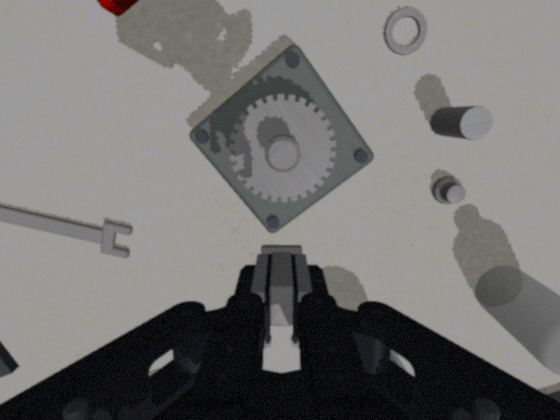

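Base corners are at about (292,40), (373,155), (271,232) and (190,134), the gear is about (283,147) and the head about (283,152). The clip is held with its rear edge near row 247. I'll fit these now.

```bash
cat > n.py <<'E'
from h import *
import json
d=json.load(open("w2.json"));c=d["c"];p=np.array(d["p"]);Rt=R.from_euler("xyz",d["r"]).as_matrix()
im=cv2.imread("pics/w2.png").astype(int);b,g,r=im[:,:,0],im[:,:,1],im[:,:,2]
m=((g-r>6)).astype(np.uint8);m[240:]=0
m=cv2.morphologyEx(m,cv2.MORPH_OPEN,np.ones((3,3)));cs,_=cv2.findContours(m,0,2);k=max(cs,key=cv2.contourArea)
rect=cv2.minAreaRect(k);box=cv2.boxPoints(rect);print("rect",rect)
W=np.array([onz(c,q,30) for q in box]);print("sides",[np.linalg.norm(W[i]-W[i-1]).round(1) for i in range(4)],"centre",W.mean(0))
gray=cv2.cvtColor(im.astype(np.uint8),cv2.COLOR_BGR2GRAY)
h=cv2.HoughCircles(gray[120:190,250:320],cv2.HOUGH_GRADIENT,1,30,param1=80,param2=12,minRadius=13,maxRadius=26);print("head",None if h is None else h[0]+[250,120,0])
ax=W.mean(0)
bol=[(292,58),(361,155),(272,222),(202,136)];print("bolts centre",np.mean([onz(c,q,30) for q in bol],0))
for z in (48,59,70): 
    print(z,"gear px",proj(c,[*ax[:2],z]),"head top px",proj(c,[*ax[:2],z+30]),"gear diam px",np.linalg.norm(proj(c,[ax[0],ax[1]-45,z])-proj(c,[ax[0],ax[1]+45,z])))
E
python3 n.py
```

```text
Traceback (most recent call last):
  File "n.py", line 6, in <module>
    m=cv2.morphologyEx(m,cv2.MORPH_OPEN,np.ones((3,3)));cs,_=cv2.findContours(m,0,2);k=max(cs,key=cv2.contourArea)
                                                                                       ~~~^^^^^^^^^^^^^^^^^^^^^^^^
ValueError: max() iterable argument is empty
```

```bash
python3 - <<'E'
import cv2,numpy as np
im=cv2.imread("pics/w2.png")
for q in [(215,130),(300,75),(345,150),(270,212),(283,152),(310,150),(350,60),(150,180)]: print(q,im[q[1]-1:q[1]+2,q[0]-1:q[0]+2].reshape(-1,3).mean(0).round(1))
E
sed -i 's/m=((g-r>6)).astype(np.uint8);m\[240:\]=0/m=((r<=G)*(r+g+b<3*T)).astype(np.uint8);m[240:]=0;m[:,:180]=0;m[:,385:]=0/' n.py
```

```text
(215, 130) [65.7 67.2 64. ]
(300, 75) [96.  98.2 93.3]
(345, 150) [98.  99.9 95.6]
(270, 212) [95.1 96.  91.7]
(283, 152) [129.6 128.2 129.9]
(310, 150) [131.9 129.9 131.4]
(350, 60) [152.2 155.6 156.6]
(150, 180) [155.7 155.6 156.4]
```

```bash
sed -i 's/m=((r<=G).*np.uint8);m\[240/im2=cv2.GaussianBlur(im.astype(np.float32),(5,5),0);m=((im2[:,:,1]-im2[:,:,2]>1.2)\&(im2.mean(2)<125)).astype(np.uint8);m[240/' n.py; python3 n.py
```

```text
rect ((280.8807373046875, 140.8568115234375), (139.98138427734375, 140.86790466308594), 52.92692565917969)
sides [np.float64(134.2), np.float64(124.9), np.float64(125.0), np.float64(137.3)] centre [ 536.82093279 -148.38886733   30.        ]
head [[282.5        154.5         14.89999962]]
bolts centre [ 537.6270737  -147.83403752   30.        ]
48 gear px [280.85721899 146.94031696] head top px [280.85431822 150.61638462] gear diam px 102.03127536058722
59 gear px [280.85622458 148.20050534] head top px [280.85308817 152.17519986] gear diam px 105.8607988771738
70 gear px [280.85515232 149.55935361] head top px [280.85175031 153.87064039] gear diam px 109.98910489621791
```

```bash
python3 - <<'E'
import cv2,numpy as np
im=cv2.imread("pics/w2.png")[34:238,184:380]
c=cv2.resize(im,None,fx=2.9,fy=2.9,interpolation=cv2.INTER_CUBIC);c=cv2.convertScaleAbs(c,alpha=1.5,beta=-30)
for x in range(190,380,20): cv2.line(c,(int((x-184)*2.9),0),(int((x-184)*2.9),591),(0,0,160),1);cv2.putText(c,str(x),(int((x-184)*2.9),10),0,.35,(0,0,255))
for y in range(40,238,20): cv2.line(c,(0,int((y-34)*2.9)),(568,int((y-34)*2.9)),(160,0,0),1);cv2.putText(c,str(y),(0,int((y-34)*2.9)),0,.35,(255,0,0))
cv2.imwrite("pics/w2c.png",c)
E
```

```text
(no output)
```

View pics/w2c.png

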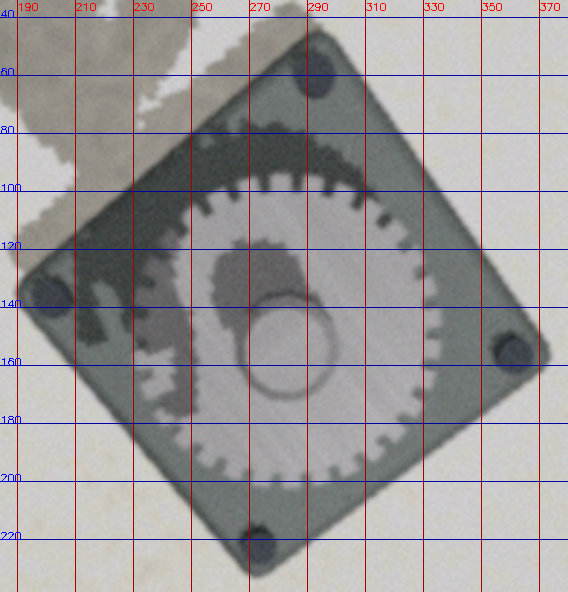

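```bash
python3 - <<'E'
from h import *
import json
d=json.load(open("w2.json"));c=d["c"];p=np.array(d["p"]);Rt=R.from_euler("xyz",d["r"]).as_matrix()
print(c["fx"],c["cx"],c["cy"])
def tp(x,y,z): return proj(c,p+Rt@np.array([x,y,z])).round(1)
for n,q in {"plate rear L":(-11,4,-10),"plate rear R":(-11,4,10),"tabtop rear":(-9,-30,0),"jaw end":(47,4,0),"tcp":(0,0,0)}.items(): print(n,tp(*q))
for q,z in [((282.7,148),60),((283,153),90),((282.2,142.9),30)]: w=onz(c,q,z);print(w.round(1),(Rt.T@(w-p)).round(1))
a=cv2.imread("pics/w2.png")[235:375,225:340]
k=cv2.resize(a,None,fx=4.2,fy=4.2,interpolation=cv2.INTER_CUBIC);k=cv2.convertScaleAbs(k,alpha=1.7,beta=0)
for x in range(225,340,10): cv2.line(k,(int((x-225)*4.2),0),(int((x-225)*4.2),600),(0,0,160),1);cv2.putText(k,str(x),(int((x-225)*4.2),10),0,.35,(0,0,255))
for y in range(235,375,10): cv2.line(k,(0,int((y-235)*4.2)),(500,int((y-235)*4.2)),(160,0,0),1);cv2.putText(k,str(y),(0,int((y-235)*4.2)),0,.35,(255,0,0))
cv2.imwrite("pics/w2f.png",k)
E
```

```text
328.49157489621643 281.05706764820025 211.31563583894666
plate rear L [257.7 246.4]
plate rear R [299.5 246.4]
tabtop rear [277.9 286. ]
jaw end [278.8 348.2]
tcp [278.6 271.1]
[ 537.2 -146.8   60. ] [-43.7 140.9   2.4]
[ 537.9 -147.1   90. ] [-43.  110.9   2.6]
[ 535.4 -146.5   30. ] [-45.4 170.9   2.1]
```

View pics/w2f.png

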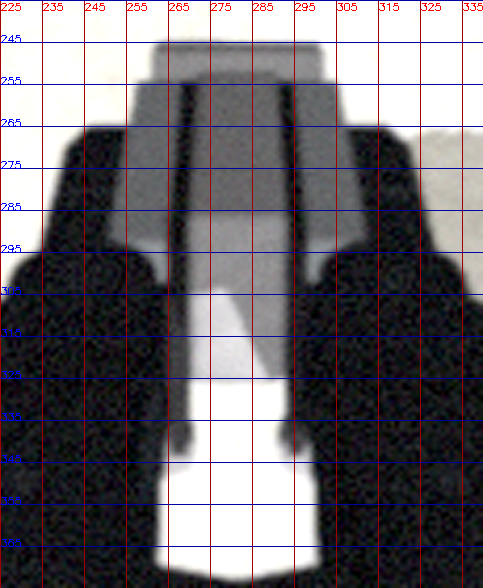

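Fingers and plate are centred at column 281.6, against 278.6 predicted. So the wrist calibration has a lateral bias of about 1.4 mm, and the axis is at tool x -44, z about +1.0 from this pose. I'm going to the stand-off (bore 32 mm short of the axis) and descending.

>>> apply_moves --pt "-0.7 0 0.025 0 0 0" --pt "-0.7 0 0 0 0 0" --pt "-0.7 0 0 0 0 0" --pt "-0.7 0 0 0 0 0" --pt "0 0.8 0 0 0 0" --pt "0 0.8 0 0 0 0" --pt "0 0.7 0 0 0 0" --pt "0 0.4 0 0 0 0" --pt "0 0 0 0 0 0" --pt "0 0 0 0 0 0"

```text
clock: 10.25
eef_pos: [474.3, -124.9, 93.4]
tool_rot: [-1.57, -0.001, -0.384]
force: [0.2, 0.3, -0.6]
width: 9.3
```

```bash
cat > st.py <<'E'
from h import *
import json
d=json.load(open("w2.json"));p0=np.array(d["p"]);R0=R.from_euler("xyz",d["r"]).as_matrix()
s=read_state();p=np.array(s["eef_pos"]);Rt=R.from_euler("xyz",s["tool_rot"]).as_matrix()
print("t",round(s["clock"],2),"z",p[2].round(2),"rel w2 tool",(R0.T@(p-p0)).round(2),"rot",np.degrees(s["tool_rot"]).round(2),"F tool",(Rt.T@np.array(s["force"])).round(2),"M",np.round(s["torque"],2),"w",round(s["width"],2))
E
python3 st.py
```

```text
t 10.25 z 93.36 rel w2 tool [-110.2   107.58   -0.56] rot [-8.997e+01 -8.000e-02 -2.199e+01] F tool [0.12 0.63 0.32] M [-0. -0.  0.] w 9.27
```

```bash
cat > av.py <<'E'
from h import *
import json
d=json.load(open("w2.json"));p0=np.array(d["p"]);R0=R.from_euler("xyz",d["r"]).as_matrix()
P=[];F=[];M=[];A=[]
for i in range(8):
    get_image("top");s=read_state();P.append(s["eef_pos"]);F.append(s["force"]);M.append(s["torque"]);A.append(s["tool_rot"])
P=np.array(P);p=P.mean(0)
print("t",round(s["clock"],2),"p",p.round(2),"sd",P.std(0).round(2),"rel w2",(R0.T@(p-p0)).round(2),"F tool",(R0.T@np.mean(F,0)).round(2),"M",np.mean(M,0).round(3),"rot",np.degrees(np.mean(A,0)).round(2))
E
python3 av.py
```

```text
t 10.65 p [ 474.05 -125.43   93.18] sd [0.24 0.13 0.25] rel w2 [-110.28  107.76   -1.15] F tool [0.06 0.71 0.17] M [ 0.024  0.013 -0.006] rot [-8.999e+01 -8.000e-02 -2.204e+01]
```

>>> apply_moves --pt "0 0.1 0.052 0 0 0" --pt "0 0.1 0 0 0 0" --pt "0 0.05 0 0 0 0" --pt "0 0 0 0 0 0"

```text
clock: 11.15
eef_pos: [474.2, -123.3, 82.2]
tool_rot: [-1.571, 0.001, -0.384]
force: [-0.5, -0.8, -0.4]
width: 8.8
```

>>> apply_moves --pt "0 0.025 0 0 0 0" --pt "0 0.025 0 0 0 0" --pt "0 0.025 0 0 0 0" --pt "0 0 0 0 0 0"

```text
clock: 11.65
eef_pos: [474.3, -123.4, 79.5]
tool_rot: [-1.571, 0.0, -0.385]
force: [-0.3, -1.3, -1.1]
width: 9.0
```

```bash
python3 st.py
```

```text
t 11.65 z 79.48 rel w2 tool [-110.77  121.47    0.82] rot [-90.     0.   -22.03] F tool [ 0.23  1.08 -1.26] M [-0.03  0.07 -0.02] w 9.04
```

>>> apply_moves --pt "0 0.025 0 0 0 0" --pt "0 0.025 0 0 0 0" --pt "0 0.025 0 0 0 0" --pt "0 0 0 0 0 0"

```text
clock: 12.15
eef_pos: [474.3, -123.4, 76.4]
tool_rot: [-1.571, 0.0, -0.384]
force: [-0.4, -0.2, -0.5]
width: 8.9
```

>>> apply_moves --pt "0 0.025 0 0 0 0" --pt "0 0.025 0 0 0 0" --pt "0 0 0 0 0 0"

```text
clock: 12.52
eef_pos: [474.3, -123.4, 74.4]
tool_rot: [-1.571, 0.0, -0.385]
force: [-0.8, 0.9, -1.1]
width: 8.8
```

Underside is at about 65 mm with no contact yet. I'll keep going in small steps.

>>> apply_moves --pt "0 0.025 0 0 0 0" --pt "0 0.025 0 0 0 0" --pt "0 0 0 0 0 0"

```text
clock: 12.9
eef_pos: [474.5, -123.4, 72.8]
tool_rot: [-1.571, -0.0, -0.384]
force: [-1.5, 0.4, 4.2]
width: 9.3
```

>>> apply_moves --pt "0 0.025 0 0 0 0" --pt "0 0.025 0 0 0 0" --pt "0 0 0 0 0 0"

```text
clock: 13.28
eef_pos: [474.6, -123.2, 72.1]
tool_rot: [-1.572, -0.002, -0.384]
force: [-5.2, 1.4, 17.8]
width: 9.5
```

>>> apply_moves --pt "0 -0.025 0 0 0 0" --pt "0 -0.018 0 0 0 0" --pt "0 0 0 0 0 0"

```text
clock: 13.65
eef_pos: [474.6, -123.4, 72.3]
tool_rot: [-1.571, -0.0, -0.385]
force: [-1.0, -0.2, 3.7]
width: 9.1
```

```bash
python3 av.py
```

```text
t 14.05 p [ 474.57 -123.36   72.31] sd [0.02 0.01 0.01] rel w2 [-110.55  128.64    0.93] F tool [-0.73 -4.07  0.21] M [ 0.025 -0.001 -0.021] rot [-8.999e+01 -2.000e-02 -2.203e+01]
```

Contact is found: gear face at about 63 mm, preload about 4 N. Next I slide toward the spindle.

>>> apply_moves --pt "0.05 0 0 0 0 0" --pt "0.05 0 0 0 0 0" --pt "0.05 0 0 0 0 0" --pt "0 0 0 0 0 0"

```text
clock: 14.55
eef_pos: [479.8, -125.7, 72.4]
tool_rot: [-1.571, 0.0, -0.385]
force: [-2.3, -0.5, 6.2]
width: 9.3
```

```bash
python3 st.py
```

```text
t 14.55 z 72.4 rel w2 tool [-104.81  128.54    0.77] rot [-9.002e+01  1.000e-02 -2.203e+01] F tool [-1.96 -6.17 -1.3 ] M [0.07 0.13 0.02] w 9.33
```

>>> apply_moves --pt "0.05 -0.006 0 0 0 0" --pt "0.05 0 0 0 0 0" --pt "0.05 0 0 0 0 0" --pt "0 0 0 0 0 0"

```text
clock: 15.05
eef_pos: [485.6, -128.0, 72.5]
tool_rot: [-1.571, -0.0, -0.385]
force: [-0.5, -0.2, 4.6]
width: 9.0
```

```bash
python3 st.py
```

```text
t 15.05 z 72.5 rel w2 tool [-98.57 128.44   0.74] rot [-90.    -0.   -22.04] F tool [-0.38 -4.56 -0.32] M [0.06 0.13 0.01] w 8.99
```

The jaws are under the head with no resistance. I'm now pushing in 1 mm rows.

>>> apply_moves --pt "0.025 0 0 0 0 0" --pt "0.025 0 0 0 0 0" --pt "0.025 0 0 0 0 0" --pt "0.025 0 0 0 0 0" --pt "0 0 0 0 0 0"

```text
clock: 15.68
eef_pos: [489.1, -129.4, 72.6]
tool_rot: [-1.571, 0.0, -0.385]
force: [-1.4, -0.2, 5.9]
width: 9.2
```

```bash
python3 st.py
```

```text
t 15.68 z 72.57 rel w2 tool [-94.81 128.37   0.74] rot [-9.001e+01  2.000e-02 -2.204e+01] F tool [-1.25 -5.93 -0.77] M [0.07 0.31 0.03] w 9.21
```

>>> apply_moves --pt "0.025 0 0 0 0 0" --pt "0.025 0 0 0 0 0" --pt "0.025 0 0 0 0 0" --pt "0 0 0 0 0 0"

```text
clock: 16.18
eef_pos: [490.2, -129.7, 72.6]
tool_rot: [-1.572, 0.003, -0.384]
force: [-5.8, 2.5, 10.7]
width: 9.3
```

```bash
python3 st.py
```

```text
t 16.18 z 72.59 rel w2 tool [-93.69 128.35   0.91] rot [-90.05   0.18 -21.99] F tool [ -6.31 -10.72   0.11] M [ 0.6  1.1 -0. ] w 9.29
```

>>> apply_moves --pt "0.025 -0.015 0 0 0 0" --pt "0.025 0 0 0 0 0" --pt "0.025 0 0 0 0 0" --pt "0 0 0 0 0 0"

```text
clock: 16.68
eef_pos: [490.6, -129.9, 72.6]
tool_rot: [-1.573, 0.008, -0.383]
force: [-9.2, 4.1, 11.0]
width: 9.1
```

```bash
python3 st.py
```

```text
t 16.68 z 72.64 rel w2 tool [-93.21 128.3    0.85] rot [-90.1    0.44 -21.97] F tool [-10.14 -10.95   0.35] M [1.17 1.94 0.03] w 9.13
```

>>> apply_moves --pt "0.02 -0.02 0 0 0 0" --pt "0.02 0 0 0 0 0" --pt "0 0 0 0 0 0"

```text
clock: 17.05
eef_pos: [491.1, -130.3, 72.7]
tool_rot: [-1.573, 0.01, -0.383]
force: [-8.9, 5.4, 6.3]
width: 9.1
```

```bash
python3 st.py
```

```text
t 17.05 z 72.7 rel w2 tool [-92.65 128.23   0.64] rot [-90.11   0.57 -21.97] F tool [-10.38  -6.19   1.65] M [1.24 1.97 0.07] w 9.08
```

>>> apply_moves --pt "0.025 0 0 0 0 0" --pt "0.025 0 0 0 0 0" --pt "0 0 0 0 0 0"

```text
clock: 17.42
eef_pos: [492.8, -131.0, 72.7]
tool_rot: [-1.573, 0.01, -0.383]
force: [-8.5, 4.4, 6.3]
width: 9.0
```

```bash
python3 st.py
```

```text
t 17.43 z 72.74 rel w2 tool [-90.79 128.19   0.61] rot [-90.12   0.57 -21.97] F tool [-9.58 -6.17  0.84] M [1.24 1.95 0.06] w 9.01
```

Sliding forward with the push steady at about 10 N, so the jaws are spreading. I'll continue.

>>> apply_moves --pt "0.025 0 0 0 0 0" --pt "0.025 0 0 0 0 0" --pt "0 0 0 0 0 0"

```text
clock: 17.8
eef_pos: [496.1, -132.2, 72.7]
tool_rot: [-1.572, 0.008, -0.384]
force: [-4.9, 3.9, 2.3]
width: 9.1
```

```bash
python3 st.py
```

```text
t 17.8 z 72.73 rel w2 tool [-87.29 128.2    0.75] rot [-90.07   0.43 -21.97] F tool [-6.   -2.21  1.74] M [0.77 1.11 0.06] w 9.1
```

>>> apply_moves --pt "0.025 0 0 0 0 0" --pt "0.025 0 0 0 0 0" --pt "0 0 0 0 0 0"

```text
clock: 18.18
eef_pos: [503.0, -134.8, 73.9]
tool_rot: [-1.57, -0.002, -0.385]
force: [1.6, 0.5, -1.6]
width: 9.1
```

```bash
python3 st.py
```

```text
t 18.18 z 73.94 rel w2 tool [-79.91 126.99   0.96] rot [-89.95  -0.1  -22.06] F tool [1.34 1.64 1.03] M [ 0.04 -0.39  0.04] w 9.08
```

It snapped: resistance dropped at about -80, the expected home. I'll lower it back onto the gear and confirm the back stop with a light push.

>>> apply_moves --pt "0 0.02 0 0 0 0" --pt "0.02 0.01 0 0 0 0" --pt "0 0 0 0 0 0" --pt "0 0 0 0 0 0"

```text
clock: 18.68
eef_pos: [503.0, -134.8, 72.9]
tool_rot: [-1.57, -0.001, -0.384]
force: [2.3, -0.0, 0.7]
width: 9.3
```

```bash
python3 st.py
```

```text
t 18.68 z 72.86 rel w2 tool [-79.93 128.07   0.92] rot [-8.998e+01 -5.000e-02 -2.203e+01] F tool [ 2.15 -0.69  0.85] M [ 0.08 -0.54  0.03] w 9.34
```

>>> apply_moves --pt "0.025 0 0 0 0 0" --pt "0 0 0 0 0 0" --pt "0 0 0 0 0 0"

```text
clock: 19.05
eef_pos: [503.2, -134.9, 72.8]
tool_rot: [-1.571, 0.0, -0.384]
force: [0.6, 1.0, 4.4]
width: 8.9
```

```bash
python3 st.py
```

```text
t 19.05 z 72.79 rel w2 tool [-79.69 128.14   0.86] rot [-9.000e+01  3.000e-02 -2.203e+01] F tool [ 0.15 -4.38  1.11] M [ 0.45  0.02 -0.  ] w 8.87
```

>>> apply_moves --pt "0.025 -0.008 0 0 0 0" --pt "0.02 0 0 0 0 0" --pt "0 0 0 0 0 0" --pt "0 0 0 0 0 0"

```text
clock: 19.55
eef_pos: [503.9, -135.9, 72.8]
tool_rot: [-1.572, 0.002, -0.385]
force: [-3.7, 1.1, 5.9]
width: 9.1
```

```bash
python3 st.py
```

```text
t 19.55 z 72.78 rel w2 tool [-78.65 128.14   0.18] rot [-90.07   0.12 -22.04] F tool [-3.83 -5.87 -0.32] M [ 0.36  1.02 -0.02] w 9.09
```

>>> apply_moves --pt "0.025 -0.01 0 0 0 0" --pt "0 0 0 0 0 0" --pt "0 0 0 0 0 0"

```text
clock: 19.92
eef_pos: [504.0, -136.0, 72.8]
tool_rot: [-1.572, 0.004, -0.385]
force: [-5.4, 1.8, 3.2]
width: 9.4
```

```bash
python3 av.py
```

```text
t 20.32 p [ 504.01 -136.     72.8 ] sd [0.01 0.01 0.01] rel w2 [-78.53 128.13   0.16] F tool [-6.26 -3.25  0.17] M [0.545 1.286 0.025] rot [-90.08   0.22 -22.03]
```

Firm stop: 1 mm of command gives 0.1 mm of motion and the force rises, so the clip is on its back stop. I'll relax the preload and release.

>>> apply_moves --pt "-0.025 0 0 0 0 0" --pt "-0.025 -0.008 0 0 0 0" --pt "0 0 0 0 0 0"

```text
clock: 20.7
eef_pos: [504.0, -135.7, 73.5]
tool_rot: [-1.571, 0.0, -0.385]
force: [-2.6, 1.0, -1.4]
width: 9.0
```

```bash
python3 st.py
```

```text
t 20.7 z 73.46 rel w2 tool [-78.65 127.47   0.43] rot [-9.002e+01  2.000e-02 -2.205e+01] F tool [-2.82  1.39 -0.06] M [ 0.21  0.71 -0.01] w 8.97
```

>>> apply_moves --pt "0 0 0 0 0 0" --pt "0 0 0 0 0 0" --pt "0 0 0 0 0 0" --pt "0 0 0 0 0 0" --jaw -0.3

```text
clock: 21.2
eef_pos: [504.6, -135.5, 73.9]
tool_rot: [-1.571, -0.001, -0.385]
force: [-0.2, 0.2, -0.0]
width: 29.9
```

```bash
python3 st.py
```

```text
t 21.2 z 73.88 rel w2 tool [-78.14 127.04   0.82] rot [-8.999e+01 -4.000e-02 -2.203e+01] F tool [-0.21  0.03  0.11] M [-0.01 -0.04 -0.04] w 29.89
```

>>> apply_moves --pt "0 -0.3 0 0 0 0" --pt "0 -0.6 0 0 0 0" --pt "0 -0.9 0 0 0 0" --pt "0 -0.9 0 0 0 0" --pt "0.5 -0.6 0 0 0 0" --pt "0.7 0 0 0 0 0" --pt "0.7 0 0 0 0 0" --pt "0 0 0 0 0 0" --pt "0 0 0 0 0 0" --pt "0 0 0 0 0 0"

```text
clock: 22.45
eef_pos: [573.9, -163.5, 206.0]
tool_rot: [-1.571, 0.001, -0.384]
force: [-0.0, 0.7, -0.6]
width: 29.7
```

```bash
python3 - <<'E'
from h import *
import json
s=read_state();c=calibration("wrist");im=get_image("wrist")[:,:,::-1].copy();cv2.imwrite("pics/w3.png",im)
json.dump({"c":{k:np.array(v).tolist() for k,v in c.items()},"p":list(s["eef_pos"]),"r":list(s["tool_rot"])},open("w3.json","w"))
print(s["eef_pos"],s["force"])
k=im[30:240,180:390];k=cv2.convertScaleAbs(cv2.resize(k,None,fx=2.8,fy=2.8,interpolation=cv2.INTER_CUBIC),alpha=1.5,beta=-30);cv2.imwrite("pics/w3c.png",k)
E
```

```text
[ 573.88626812 -163.54384591  205.98165301] [-0.0195152   0.69825566 -0.56243063]
```

View pics/w3c.png

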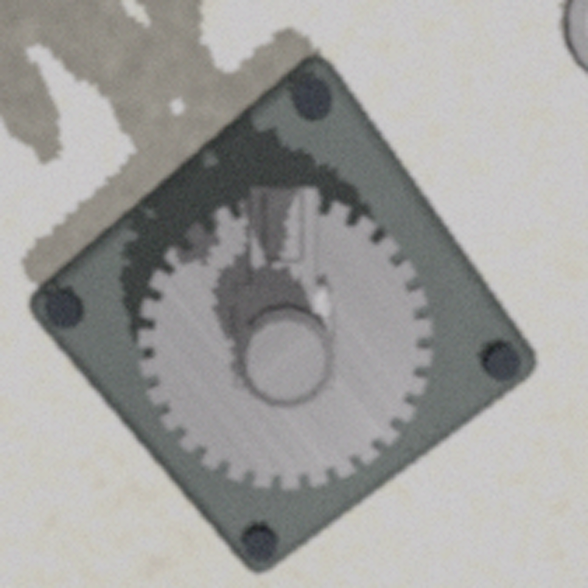

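```bash
python3 - <<'E'
from h import *
import json
d=json.load(open("w3.json"));c=d["c"];Rt=R.from_euler("xyz",d["r"]).as_matrix()
f=lambda x,y:(x/2.8+180,y/2.8+30)
for face in (62,64):
    a=onz(c,f(285,187),face+5);b=onz(c,f(285.5,488),face);L=onz(c,f(138,345),face);Q=onz(c,f(433,345),face)
    t=Rt.T
    print(face,"rear->gear far",(t@(b-a)).round(1),"gear diam",np.linalg.norm(L-Q).round(1),"rear lateral vs gear centre",(t@(a-(L+Q)/2)).round(1))
s=read_state();print(s["clock"])
E
```

```text
62 rear->gear far [91.4  5.   0.2] gear diam 90.8 rear lateral vs gear centre [-45.8  -5.   -0.2]
64 rear->gear far [90.8  5.   0.2] gear diam 90.2 rear lateral vs gear centre [-45.4  -5.   -0.2]
22.5
```

The rear edge sits 91 mm from the gear's far rim (92 expected when home) and is centred within 0.2 mm. The clip is seated, so I'm handing in.

```bash
python3 -c "
from cell import *
print(finish_job(),read_state()['clock'])"
```

```text
the job is handed in; nothing more can be done
the job is handed in; nothing more can be done
```

The clip is on the spindle, fully home in its groove. I let go of it and handed the job in at about 22.5 s.

- **Gear face:** I picked the clip up by its tab and lowered it until it touched the gear. The face lies about 63 mm above the table. The contact force reached about 18 N for a moment while feeling for it, then I eased it back to about 4 N.
- **Push:** The push held at about 10 N and the force on the gear stayed below 11 N. Resistance dropped as the clip snapped on, and a light 6 N push then met a firm stop.
- **Last checks:** In the final wrist picture the clip's rear edge is 91 mm from the gear's far rim, where 92 mm is expected when home. It is centred to 0.2 mm. The wrist force was under 1 N with the gripper clear above.
- **Disagreements:**
  - The wrist camera's calibration was about 1.4 mm off sideways. I corrected for it using the held clip in the picture.
  - The stop came about 1.5 mm beyond the predicted home position. That is about the camera's stated accuracy.
- **Not checked:** I took no final picture of the whole table. The gripper travelled above the bystanders, and I saw no unexpected contact force.

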